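Slide a locked specimen carriage home under the ring light

TASK

Bring the specimen dish under the ring light: with the fingertips press the red lock button on the black carriage and, keeping it held down all the way, slide the carriage along its rails towards the ring light until it is up against the orange end stop; then let the button spring back up so that the carriage is locked there, and move clear. Do not touch the dish - it just rides along in its seat - and leave everything else on the bench where it stands, with nothing picked up.

Things in the scene. Friction and masses are not known exactly. Their poses are not given: they have to be found in the camera images.
- stage: white base plate, 420 x 130 x 18 mm, fixed to the table, with two steel rails along it. Origin on the table surface, on the centre line between the rails; its x axis points along the rails in the direction the carriage must slide (towards the ring light and end stop), z up. The plate runs from x = -170 to +250 mm and y = -65 to +65 mm
- carriage (a joint): travel of the carriage along the stage's +x, m: 0 at the start; it meets the end stop at 0.09 to 0.13, depending on where the ring light stands. Locked (about 1 mm of play, withstands 25 N) while the lock button is up; with the button held down it slides against about 1.5 N of friction and stays where it is left. Black plate 225 x 80 mm, top 32 mm above the table; cannot be lifted off
- lock (a joint): lock button travel, m: 0 = up (locked), unlocked when more than about 0.003 down, 0.006 = fully down. Spring: 3 N to start moving, 6 N fully down; it springs up by itself. Its pin catches hidden teeth in the base: let go on the way, it locks again there; at the end stop it comes up only with the carriage within about 2 mm of home
- lock_top (a point): centre of the top of the red round lock button (28 mm across) near the trailing end of the carriage, 48 mm above the table when up, 42 mm when fully down. Around it is a fixed aluminium collar, 42 mm across, its top at 40 mm. Behind it (on the side away from the ring light) an upright aluminium thumb rest, 50 mm wide and up to 70 mm above the table, has its face 23 mm from the button's centre; it is part of the carriage and may be pushed too
- nose (a point): middle of the carriage's leading end face, 28 mm above the table, 190 mm ahead of the button's centre
- stop_face (a point): middle of the orange end stop's face that the carriage's leading end meets, 28 mm above the table. The stop belongs to the ring light's fixed stand
- ring_light: fixed white ring light on two posts straddling the rails; ring 116 mm across outside, 76 mm inside, from 77 to 95 mm above the table, posts 55 mm either side of the centre line. Origin on the stage's top face (18 mm above the table), under the ring's centre; axes as the stage's. When the carriage is home the dish is centred under the ring and the button's centre is 150 mm short of the ring's centre
- seat (a point): centre of the dish's seat on the carriage (four low aluminium lips), 32 mm above the table, 150 mm ahead of the button's centre
- dish: loose white specimen dish with a circle of yellow and green beads, 62 mm across, 9 mm high, 30 g, resting in its seat on the carriage with 2.5 mm of play; origin at the centre of its underside
- glue_bottle: yellow glue bottle with a black band, 54 mm across, 135 mm tall, standing upright; origin at the centre of its underside. Bystander
- eyecap_a: black eyepiece cap, 38 mm across, 38 mm tall; origin at the centre of its underside. Bystander
- eyecap_b: second black eyepiece cap, the same. Bystander
- bead_jar: small clear jar with a blue lid, 48 mm across, 50 mm tall; origin at the centre of its underside. Bystander
- probe: wooden probe stick, 140 x 6 x 6 mm, lying flat along its x axis; origin at the centre of its underside. Bystander
- phone: black phone lying flat, 150 x 75 x 9 mm; origin at the centre of its underside. Bystander
- tub: clear open tub with coloured pieces in it, 130 x 100 x 55 mm; origin at the centre of its underside. Bystander
Mind the look-alikes: they are no part of the job. There is more than one size of the dish; the job needs the smallest.

How it is judged:
By the outcome, as a careful person would: the job done as asked, in the order asked, and still so for the second after the job is handed in, with the robot touching nothing.
It also fails if it takes over 43 s, if anything falls off the work surface, if the arm or the gripper's body presses on something with over 40 N, if the wrist force passes 120 N, or if a joint passes its speed limit or range.

ROBOT

A 6-joint arm with a two-finger parallel gripper is mounted at the origin on the work surface. World frame = base frame: x ahead of the robot, y to its left, z up, the work surface at z = 0. Lengths are in m, angles in degrees, forces in N, time in s.
With the tool pointing down it reaches from about 0.35 to 0.875 m from the base axis. Payload 4.2 kg.
Tool frame: the origin (TCP) lies midway between the tips of the shut fingers; the grasp point (between the pads) lies 19 mm behind it; z points along the fingers, y is the line along which they close (so a half turn about z gives the same grasp; the last joint's range is limited). The gripper opens to 87 mm and grips with 3 to 60 N. Pads are 19 mm wide; open, the fingers measure 117 mm over their backs; the gripper's body (75 mm by 190 mm) begins 51 mm behind the grasp point.
Start: joints at [81.967, 22.042, 0.453, 0, -68.411, -14.817], TCP at [0.243, 0.576, 0.223] pointing down, gripper open.
Joint ranges: [-179.83, 179.83], [-69.29, 118.12], [-61.27, 80.66], [-181.25, 117.63], [-171.15, -9.14], [-177.46, 177.46]. Speed limits (degrees/s): [159.86, 159.86, 180, 180, 180, 180].

INTERFACE

Orientations are given as a 3x3 rotation matrix whose columns are the frame's x, y, z axes.
In Python, from station import r, cams gives the robot as it stands.
- The arm moves only by the tool play_rows, never from a script. Its argument "commands" is text: rows parted by semicolons, each of 6 numbers parted by spaces: the shift along the world's x, y, z normalised to -1 to 1, where 1 is 30 mm, then the turn, a rotation vector about the world's x, y, z normalised to -1 to 1, where 1 is 0.15 rad. A call has 1 to 20 rows; each row shifts and turns the commanded pose from where the row before left it; what a row does not reach is not made up. A row lasts 1/10 s, in which the tool goes at most 50 mm and 8.59 degrees, less where a joint would pass 70% of its speed; a pose out of reach is approached as far as the arm can. A call with a number of a shift or a turn outside -1 to 1 is refused whole. A call with a gripper value outside its range is refused whole. "grip" is the finger opening in mm, from 0 to 87, set as the call begins (left out, the last holds). The fingers move at their own pace and stop on an object; the grip force is fixed at half the most. Time passes only in rows, so rows that do not move let the fingers close. It gives the time, the measured TCP pose, the force, the opening and the grip force at its end, in the units of the state.
- r.sense(): the state, without advancing time (a new reading comes with each control period).
- cams.capture(name): name is "side" or "top" or "wrist"; returns (picture, depth): 400x640x3 uint8, blue, green, red; 400x640 float32, m along the optical axis (not along the pixel's ray), 0 where there is no reading.
- cams.camera_info(name): a dict with "mtx" (3x3 intrinsics, pixels), "R" (3x3) and "t" (3): a world point X has camera coordinates R X + t. Camera axes: x right, y down, z forward; pixel columns grow to the right and rows downward; lengths in m; the calibration is good to about 2 mm. A picture is of the moment at which its call begins: read the wrist's pose just before it. camera_info takes no time and is no camera call; for the wrist camera it gives the pose at the moment of the call.
- r.finish_job(): hands the job in; it is judged then, once.
The state is a dict: "time_s": time; "joints": joint angles; "joint_velocities": joint speeds; "effort": joint torques, N m; "tcp_pos": TCP position; "ee_rot": TCP orientation; "wrist_force": force on the tool from outside, world axes, zero at the start; "moment": the same for the moment, N m; "gripper_width": opening from 0.0 (shut) to 1.0 (fully open); "gripper_force": force on a finger pad.
Only numpy, scipy, OpenCV 4.12 (cv2) and the standard library are available. Lean on these libraries where they do the work, as an engineer would, in place of code of your own. Each camera call takes 0.05 s, during which the arm holds its last target. There are 200 camera calls.

## Working session

There is one attempt and no reset: what is moved stays moved. The work goes in short steps, Python scripts to look and compute and a tool call to move; the robot and the scene stay as the last step left them, time stands still between calls to the robot, and variables do not carry over. Pictures are saved under pics/ and viewed, at most 10 in all, crops included, and the job is handed in when it is done.

Besides the shell and the picture viewer there is one more tool, called after "Request:" by a JSON object that holds its "api" and its "payload". play_rows: Moves the arm, as the interface text tells. Scaled input: -1 to 1 covers 30 mm each way for a shift and 0.15 rad each way for a turn. Its arguments: {"type":"object","properties":{"commands":{"type":"string"},"grip":{"type":"number"}},"required":["commands"]}

```bash
mkdir -p pics; ls
python3 - <<'E'
from station import r,cams
import cv2,numpy as np
for n in("side","top"):
    p,d=cams.capture(n);cv2.imwrite(f"pics/{n}0.png",p);np.save(f"pics/{n}0.npy",d)
    i=cams.camera_info(n);print(n,i["mtx"].round(1).tolist(),i["R"].round(3).tolist(),i["t"].round(3).tolist())
s=r.sense();print(s["time_s"],s["tcp_pos"],np.round(s["ee_rot"],3).tolist(),s["gripper_width"])
E
```

```text
pics
side [[394.0, 0.0, 320.9], [0.0, 394.0, 207.9], [0.0, 0.0, 1.0]] [[-0.969, -0.246, -0.01], [-0.162, 0.669, -0.725], [0.186, -0.701, -0.688]] [0.528, 0.153, 0.961]
top [[411.3, 0.0, 319.7], [0.0, 411.3, 203.4], [0.0, 0.0, 1.0]] [[0.022, -0.999, 0.026], [-0.992, -0.025, -0.123], [0.124, -0.023, -0.992]] [-0.051, 0.555, 1.078]
0.1 [0.24247843 0.57546585 0.22157728] [[0.921, -0.388, -0.001], [-0.388, -0.921, -0.002], [0.0, 0.002, -1.0]] 1.0017143427701718
```

View pics/top0.png

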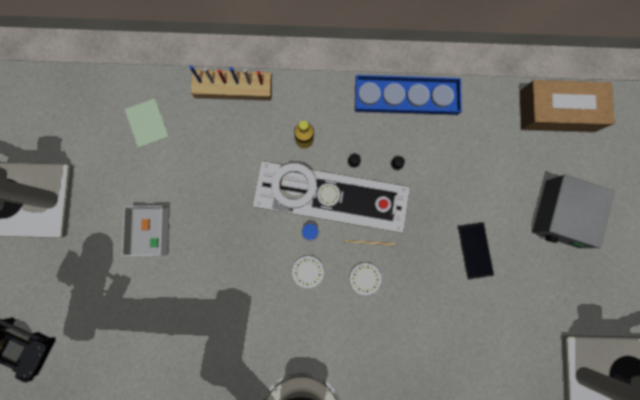

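View pics/side0.png

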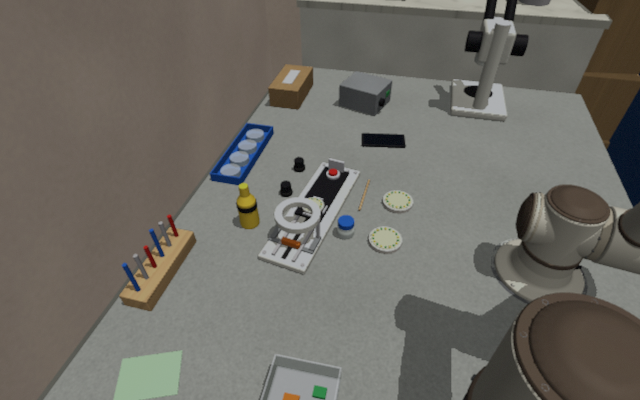

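Top view: the red button is at (383,204) on the black carriage, the ring at (295,186) and the carriage dish at (328,194). In the side view the button is at (333,173).
Look-alikes, top pixels: the red-tipped pens in the rack at (220,75) and (260,77) for the button; the two larger dishes at (308,271) and (366,279) for the dish. By the description I choose the red round cap at (383,204), with the thumb rest behind it, and the dish at (328,194).

```bash
cat > h.py <<'E'
import numpy as np,cv2
def plane(i,uv,z):
    d=np.linalg.inv(i["mtx"])@[uv[0],uv[1],1];d=i["R"].T@d;c=-i["R"].T@i["t"]
    return c+d*(z-c[2])/d[2]
def two(i,a,j,b):
    P=[k["mtx"]@np.c_[k["R"],k["t"]] for k in(i,j)]
    X=cv2.triangulatePoints(P[0],P[1],np.float64(a),np.float64(b)).ravel();return X[:3]/X[3]
def red(p,box):
    u0,v0,u1,v1=box;q=p[v0:v1,u0:u1].astype(int)
    m=((q[...,2]>q[...,1]*2)&(q[...,2]>q[...,0]*2)&(q[...,2]>70)).astype(np.uint8)
    v,u=np.nonzero(m);return np.array([u.mean()+u0,v.mean()+v0]),len(u)
E
python3 - <<'E'
from station import r,cams
from h import *
T=cams.camera_info("top");S=cams.camera_info("side")
t=cv2.imread("pics/top0.png");s=cv2.imread("pics/side0.png")
a,na=red(t,(370,190,400,220));b,nb=red(s,(320,160,348,185));print(a,na,b,nb)
print("btn planes",plane(T,a,.048),plane(S,b,.047),"tri",two(T,a,S,b))
# white plate in top
g=t[150:240,245:415];hsv=cv2.cvtColor(g,cv2.COLOR_BGR2HSV)
m=((hsv[...,2]>165)&(hsv[...,1]<40)).astype(np.uint8)
cs,_=cv2.findContours(m,cv2.RETR_EXTERNAL,2);c=max(cs,key=cv2.contourArea)
h=cv2.convexHull(np.vstack([k for k in cs if cv2.contourArea(k)>15])); bx=cv2.boxPoints(cv2.minAreaRect(c))+[245,150]
W=np.array([plane(T,p,.018) for p in bx]);print(bx.round(1).tolist(),W.round(3).tolist(),[np.linalg.norm(W[k]-W[k-1]).round(3) for k in range(4)])
# carriage black
m2=(hsv[...,2]<60).astype(np.uint8);cs,_=cv2.findContours(m2,cv2.RETR_EXTERNAL,2);c2=max(cs,key=cv2.contourArea)
b2=cv2.boxPoints(cv2.minAreaRect(c2))+[245,150];print("blk",b2.round(1).tolist(),[plane(T,p,.032).round(3).tolist() for p in b2])
A=cv2.resize(t[140:250,240:420],(720,440),interpolation=2);B=cv2.resize(s[140:280,250:390],(440,440),interpolation=2)
cv2.imwrite("pics/crop.png",A)
cv2.imwrite("pics/crops.png",B)
E
```

```text
[383.07017544 203.47368421] 57 [332.46808511 171.72340426] 47
btn planes [ 0.55819648 -0.20790801  0.048     ] [ 0.56025158 -0.2032537   0.047     ] tri [ 0.56011913 -0.20873757  0.04258045]
[[253.9, 206.3], [256.3, 162.6], [315.3, 165.9], [312.9, 209.6]] [[0.545, 0.141, 0.018], [0.667, 0.14, 0.018], [0.662, -0.024, 0.018], [0.54, -0.02, 0.018]] [np.float64(0.161), np.float64(0.122), np.float64(0.164), np.float64(0.122)]
blk [[332.4, 209.2], [337.1, 182.7], [396.2, 192.9], [391.6, 219.4]] [[0.541, -0.073, 0.032], [0.614, -0.084, 0.032], [0.59, -0.247, 0.032], [0.517, -0.234, 0.032]]
```

View pics/crop.png

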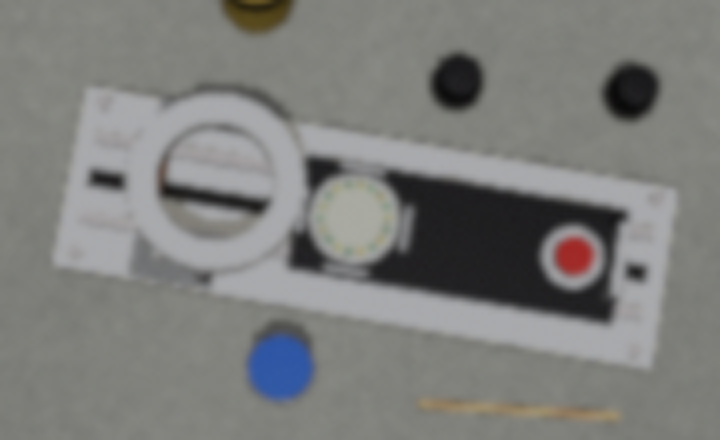

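View pics/crops.png

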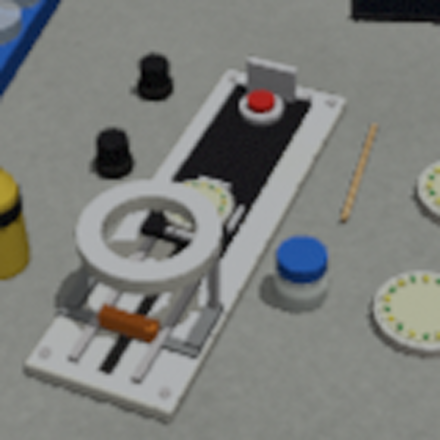

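The crop confirms the choice: the red button is at crop (574,256) with its collar and the thumb rest behind it. The plate corners are at crop (88,88), (677,188), (652,368) and (53,265), the ring centre at (217,180) and the dish at (354,218).

Run:
```python
from station import r,cams
from h import *
T=cams.camera_info("top")
f=lambda u,v,z:plane(T,(240+u/4-.4,140+v/4-.4),z)
C=np.array([f(*p,.018) for p in((88,88),(677,188),(652,368),(53,265))]);print(C.round(4).tolist())
print([np.linalg.norm(C[k]-C[k-1]).round(4) for k in range(4)])
d=(C[0]+C[3]-C[1]-C[2])[:2];d/=np.linalg.norm(d);n=np.array([-d[1],d[0]])
btn=f(574,256,.048)[:2];ring=f(217,180,.095)[:2];dish=f(354,218,.041)[:2]
tr=(C[1]+C[2])[:2]/2;print("dir",d,np.degrees(np.arctan2(d[1],d[0])))
for k,p in dict(btn=btn,ring=ring,dish=dish).items():print(k,p.round(4),"stage xy",((p-tr)@d-.17).round(4),((p-tr)@n).round(4))
print("travel",(ring-btn)@d-.15)
R=r.sense()["ee_rot"];x=R[:,0];print("yaw tool x",np.degrees(np.arctan2(x[1],x[0])))
```

```text
[[0.6703, 0.1251, 0.018], [0.6111, -0.285, 0.018], [0.4858, -0.2672, 0.018], [0.5463, 0.144, 0.018]]
[np.float64(0.1254), np.float64(0.4144), np.float64(0.1266), np.float64(0.4157)]
dir [0.14425253 0.98954091] 81.70600246045717
btn [ 0.5579 -0.208 ] stage xy -0.1012 0.0005
ring [0.5951 0.0308] stage xy 0.1404 -0.0019
dish [ 0.5808 -0.0601] stage xy 0.0484 -0.0008
travel 0.09164010555390584
yaw tool x -22.85729259597181
```

Everything checks out: plate 415 x 126 mm, button to dish 150 mm, and button on the centre line at stage x −101 mm. I'll shut the fingers and go over the button, with the tool's y across the rails.

Request:
{"api": "play_rows", "payload": {"commands": "0.4 -0.97 0 0 0 -0.325;0.4 -0.97 0 0 0 -0.325;0.4 -0.97 0 0 0 -0.325;0.4 -0.97 0 0 0 -0.325;0.4 -0.97 0 0 0 -0.325;0.4 -0.97 0 0 0 -0.325;0.4 -0.97 0 0 0 -0.325;0.4 -0.97 0 0 0 -0.325;0.4 -0.97 0 0 0 -0.325;0.4 -0.97 0 0 0 -0.325;0.4 -0.97 0 0 0 -0.325;0.4 -0.97 0 0 0 -0.325;0.4 -0.97 0 0 0 -0.325;0.4 -0.97 0 0 0 -0.325;0.4 -0.97 0 0 0 -0.325;0.4 -0.97 0 0 0 -0.325;0.4 -0.97 0 0 0 -0.325;0.4 -0.97 0 0 0 -0.325;0.4 -0.97 0 0 0 -0.325;0.4 -0.97 0 0 0 -0.325", "grip": 0}}

```text
time_s: 2.1
tcp_pos: [0.4827, -0.0074, 0.2223]
ee_rot: [[0.194, -0.981, -0.001], [-0.981, -0.194, 0.0], [-0.0, 0.001, -1.0]]
wrist_force: [0.3, 0.4, -0.1]
gripper_width: 0.002
gripper_force: 0.0
```

Request:
{"api": "play_rows", "payload": {"commands": "0.4 -0.97 0 0 0 -0.325;0.4 -0.97 0 0 0 -0.325;0.4 -0.97 0 0 0 -0.325;0.4 -0.97 0 0 0 -0.325;0.4 -0.97 0 0 0 -0.325;0.4 -0.97 0 0 0 -0.325;0 0 0 0 0 0;0 0 0 0 0 0;0 0 0 0 0 0"}}

```text
time_s: 3.0
tcp_pos: [0.5542, -0.1801, 0.2223]
ee_rot: [[-0.095, -0.996, -0.001], [-0.996, 0.095, 0.0], [-0.0, 0.001, -1.0]]
wrist_force: [0.3, -0.3, -0.1]
gripper_width: 0.008
gripper_force: 0.0
```

```bash
cat > w.py <<'E'
from station import r,cams
from h import *
import sys
W=cams.camera_info("wrist");p,d=cams.capture("wrist");cv2.imwrite(f"pics/{sys.argv[1]}.png",p)
s=r.sense();x=s["ee_rot"][:,0];print(s["time_s"],s["tcp_pos"].round(4),"yaw",np.degrees(np.arctan2(x[1],x[0])).round(2),s["ee_rot"][:,2].round(3),s["wrist_force"].round(1),s["gripper_width"])
try:
    a,n=red(p,(0,0,640,400));print("red px",a,n,"->",plane(W,a,.048))
except Exception as e:print(e)
E
python3 w.py wr1
```

```text
3.05 [ 0.5543 -0.1799  0.2225] yaw -95.4 [-0.  0. -1.] [-0.   1.2 -0.3] 0.007435308836253529
red px [313.89484127 158.63492063] 504 -> [ 0.56063134 -0.20677603  0.048     ]
```

View pics/wr1.png

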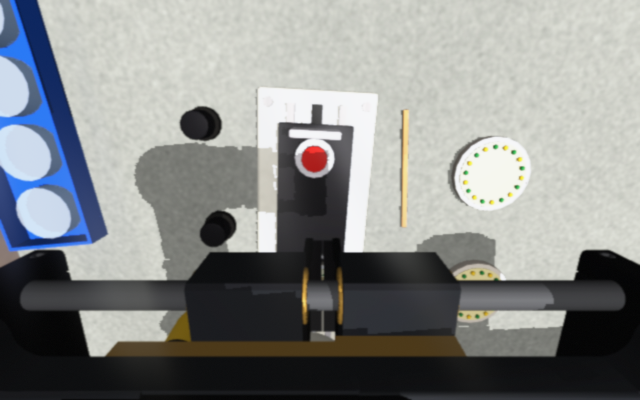

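The wrist view shows the button at (314,159), which gives (0.5606, −0.2068) and agrees with the top view, with the thumb rest just beyond it at (315,133). Next I align and descend to just above it.

Request:
{"api": "play_rows", "payload": {"commands": "0.1 -0.45 0 0 0 -0.34;0.1 -0.45 0 0 0 0;0 0 -0.8 0 0 0;0 0 -0.8 0 0 0;0 0 -0.8 0 0 0;0 0 -0.8 0 0 0;0 0 -0.8 0 0 0;0 0 -0.8 0 0 0;0 0 -0.5 0 0 0;0 0 0 0 0 0;0 0 0 0 0 0"}}

```text
time_s: 4.15
tcp_pos: [0.5612, -0.2082, 0.0638]
ee_rot: [[-0.146, -0.989, 0.0], [-0.989, 0.146, -0.0], [0.0, -0.0, -1.0]]
wrist_force: [1.2, -1.1, 0.0]
gripper_width: 0.004
gripper_force: 0.0
```

Run:
```python
from station import r,cams
from h import *
s=r.sense();x=s["ee_rot"][:,0];print(s["tcp_pos"].round(4),np.degrees(np.arctan2(x[1],x[0])),s["wrist_force"].round(1))
p,_=cams.capture("side");cv2.imwrite("pics/s1.png",cv2.resize(p[100:260,240:440],(800,640)[:2],interpolation=2)[:600])
```

```text
[ 0.5612 -0.2082  0.0638] -98.38123876619416 [ 1.2 -1.1  0. ]
```

View pics/s1.png

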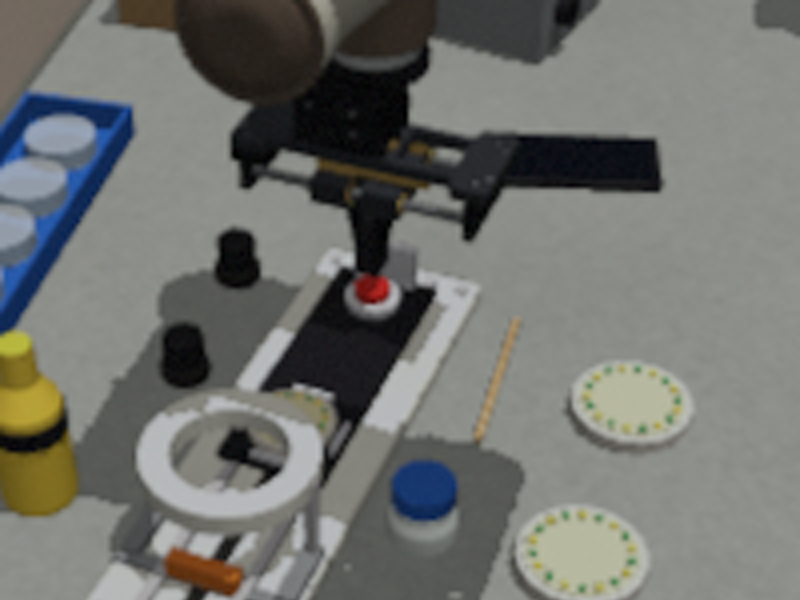

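The fingertips at (372,265) are right over the red button at (373,290), and nothing else is near them. Pressing now.

Request:
{"api": "play_rows", "payload": {"commands": "0 0 -0.3 0 0 0;0 0 -0.2 0 0 0;0 0 -0.1 0 0 0;0 0 -0.1 0 0 0;0 0 0 0 0 0;0 0 0 0 0 0"}}

```text
time_s: 4.8
tcp_pos: [0.561, -0.2077, 0.0433]
ee_rot: [[-0.146, -0.989, 0.001], [-0.989, 0.146, -0.0], [0.0, -0.001, -1.0]]
wrist_force: [-0.4, 0.9, 5.3]
gripper_width: 0.009
gripper_force: 2.6
```

Request:
{"api": "play_rows", "payload": {"commands": "0 0 -0.05 0 0 0;0 0 -0.05 0 0 0;0 0 0 0 0 0;0 0 0 0 0 0"}}

```text
time_s: 5.2
tcp_pos: [0.5612, -0.208, 0.0422]
ee_rot: [[-0.145, -0.989, 0.001], [-0.989, 0.145, -0.001], [0.001, -0.002, -1.0]]
wrist_force: [-4.5, 1.6, 14.2]
gripper_width: 0.008
gripper_force: 7.0
```

Request:
{"api": "play_rows", "payload": {"commands": "0.01 0.07 0 0 0 0;0.015 0.1 0 0 0 0;0.015 0.1 0 0 0 0;0.015 0.1 0 0 0 0;0.015 0.1 0 0 0 0;0.015 0.1 0 0 0 0;0.015 0.1 0 0 0 0"}}

```text
time_s: 5.9
tcp_pos: [0.5641, -0.1884, 0.0422]
ee_rot: [[-0.145, -0.989, 0.001], [-0.989, 0.145, -0.002], [0.002, -0.002, -1.0]]
wrist_force: [-4.0, -0.3, 13.9]
gripper_width: 0.01
gripper_force: 6.9
```

```bash
cat > s.py <<'E'
from station import r,cams
from h import *
import sys
p,_=cams.capture("side");i=cams.camera_info("side")
cv2.imwrite(f"pics/{sys.argv[1]}.png",cv2.resize(p[110:270,240:440],(750,600),interpolation=2))
T,_=cams.capture("top");cv2.imwrite(f"pics/{sys.argv[1]}t.png",cv2.resize(T[140:250,240:420],(720,440),interpolation=2))
try:
    a,n=red(p,(270,150,360,200));print("btn",a,n,plane(i,a,.041))
except Exception as e:print(e)
s=r.sense();print(s["time_s"],s["tcp_pos"].round(4),s["wrist_force"].round(1))
E
python3 s.py s2
```

```text
btn [331.16666667 177.58333333] 12 [ 0.55935986 -0.18262815  0.041     ]
6.0 [ 0.5641 -0.188   0.0422] [-3.7 -0.4 13.6]
```

The carriage rides along: the button has moved about 20 mm and is still down. Continuing.

Request:
{"api": "play_rows", "payload": {"commands": "0.019 0.13 0 0 0 0;0.019 0.13 0 0 0 0;0.019 0.13 0 0 0 0;0.019 0.13 0 0 0 0;0.019 0.13 0 0 0 0;0.019 0.13 0 0 0 0;0.019 0.13 0 0 0 0;0.019 0.13 0 0 0 0;0.019 0.13 0 0 0 0;0.019 0.13 0 0 0 0;0.019 0.13 0 0 0 0;0.019 0.13 0 0 0 0;0.019 0.13 0 0 0 0;0.019 0.13 0 0 0 0;0.019 0.13 0 0 0 0"}}

```text
time_s: 7.5
tcp_pos: [0.5728, -0.1297, 0.0422]
ee_rot: [[-0.145, -0.989, 0.002], [-0.989, 0.145, -0.002], [0.001, -0.002, -1.0]]
wrist_force: [-3.3, -1.6, 15.0]
gripper_width: 0.003
gripper_force: 6.9
```

```bash
python3 s.py s3
```

```text
btn [323.53333333 189.66666667] 15 [ 0.56810853 -0.12436753  0.041     ]
7.6 [ 0.573  -0.1292  0.0422] [-3.6  0.7 15.3]
```

Request:
{"api": "play_rows", "payload": {"commands": "0.01 0.065 0 0 0 0;0.01 0.065 0 0 0 0;0.01 0.065 0 0 0 0;0.01 0.065 0 0 0 0;0.01 0.065 0 0 0 0"}}

```text
time_s: 8.1
tcp_pos: [0.5743, -0.12, 0.0422]
ee_rot: [[-0.145, -0.989, 0.002], [-0.989, 0.145, -0.001], [0.001, -0.002, -1.0]]
wrist_force: [-4.1, -1.8, 13.5]
gripper_width: 0.004
gripper_force: 7.0
```

Request:
{"api": "play_rows", "payload": {"commands": "0.007 0.05 0 0 0 0;0.007 0.05 0 0 0 0;0 0 0 0 0 0"}}

```text
time_s: 8.4
tcp_pos: [0.5748, -0.1168, 0.0422]
ee_rot: [[-0.145, -0.989, 0.002], [-0.989, 0.145, -0.001], [0.001, -0.002, -1.0]]
wrist_force: [-3.5, -0.0, 14.1]
gripper_width: 0.005
gripper_force: 7.0
```

```bash
python3 s.py s4
```

```text
btn [321.38461538 192.76923077] 13 [ 0.57078045 -0.10991025  0.041     ]
8.5 [ 0.5748 -0.1167  0.0422] [-3.5 -0.2 13.7]
```

View pics/s4.png

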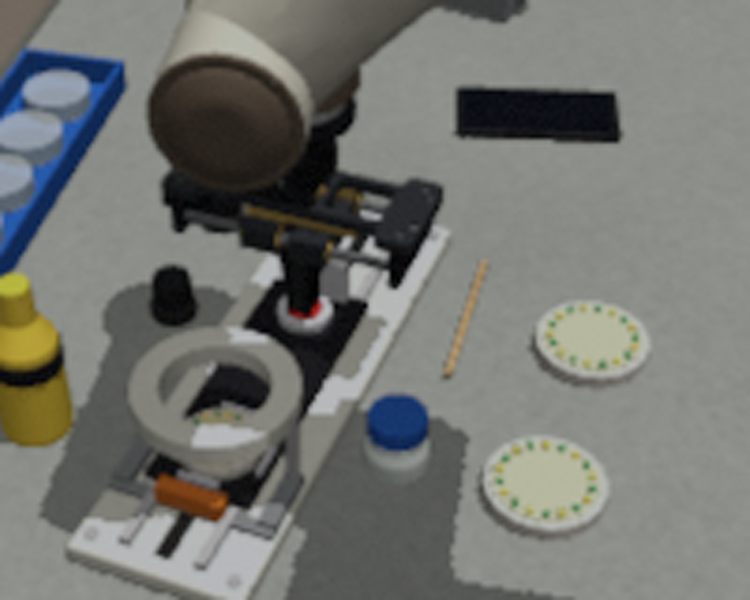

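The dish is now under the ring at (225,415), and the carriage's nose is almost at the orange stop at (190,495). There is no stop contact in the force yet, so I keep creeping.

Request:
{"api": "play_rows", "payload": {"commands": "0.007 0.05 0 0 0 0;0.007 0.05 0 0 0 0;0 0 0 0 0 0;0 0 0 0 0 0"}}

```text
time_s: 8.9
tcp_pos: [0.575, -0.1151, 0.0422]
ee_rot: [[-0.145, -0.989, 0.001], [-0.989, 0.145, -0.003], [0.002, -0.002, -1.0]]
wrist_force: [-2.6, -4.9, 14.4]
gripper_width: 0.002
gripper_force: 6.7
```

Request:
{"api": "play_rows", "payload": {"commands": "0.007 0.05 0 0 0 0;0 0 0 0 0 0;0 0 0 0 0 0"}}

```text
time_s: 9.2
tcp_pos: [0.5751, -0.1143, 0.0422]
ee_rot: [[-0.145, -0.989, 0.001], [-0.989, 0.145, -0.004], [0.003, -0.001, -1.0]]
wrist_force: [-2.7, -7.9, 13.2]
gripper_width: 0.005
gripper_force: 6.5
```

The slide force rose to −8 N, well over the 1.5 N friction, while the tool stalled. That puts the carriage against the stop, at about 0.094 m of travel as predicted. I lift straight up.

Request:
{"api": "play_rows", "payload": {"commands": "0 0 0.05 0 0 0;0 0 0.1 0 0 0;0 0 0.1 0 0 0;0 0 0.2 0 0 0;0 0 0.3 0 0 0;0 0 0.6 0 0 0;0 0 0.8 0 0 0;0 0 0.8 0 0 0;0 0 0.8 0 0 0;0 0 0.8 0 0 0;0 0 0.8 0 0 0;0 -0.7 0.3 0 0 0;0 -0.9 0 0 0 0;0 -0.9 0 0 0 0;0 -0.9 0 0 0 0;0 0 0 0 0 0;0 0 0 0 0 0"}}

```text
time_s: 10.9
tcp_pos: [0.5744, -0.2137, 0.2087]
ee_rot: [[-0.147, -0.989, -0.001], [-0.989, 0.147, 0.001], [-0.001, 0.001, -1.0]]
wrist_force: [0.5, -0.0, 0.2]
gripper_width: 0.007
gripper_force: 0.0
```

```bash
python3 s.py s5
python3 - <<'E'
from station import r,cams
from h import *
p,d=cams.capture("side");S=cams.camera_info("side");T=cams.camera_info("top");t,D=cams.capture("top")
b,n=red(p,(290,170,350,205))
try:
    a,m=red(t,(340,180,400,215));print("top",a,m,plane(T,a,.048),"depth z:",(T["R"].T@(np.linalg.inv(T["mtx"])@[a[0],a[1],1]*D[int(round(a[1])),int(round(a[0]))]-T["t"])))
    print("tri",two(T,a,S,b))
except Exception as e:print(e)
print("side",b,n,plane(S,b,.047))
E
```

```text
btn [320.5 190.5] 56 [ 0.57563829 -0.11881437  0.041     ]
11.0 [ 0.5747 -0.2129  0.2089] [-0.  -0.2  0.9]
cannot convert float NaN to integer
side [320.5 190.5] 56 [ 0.57386627 -0.11213381  0.047     ]h.py:11: RuntimeWarning: Mean of empty slice.
  v,u=np.nonzero(m);return np.array([u.mean()+u0,v.mean()+v0]),len(u)
  ret = ret.dtype.type(ret / rcount)
```

View pics/s5.png

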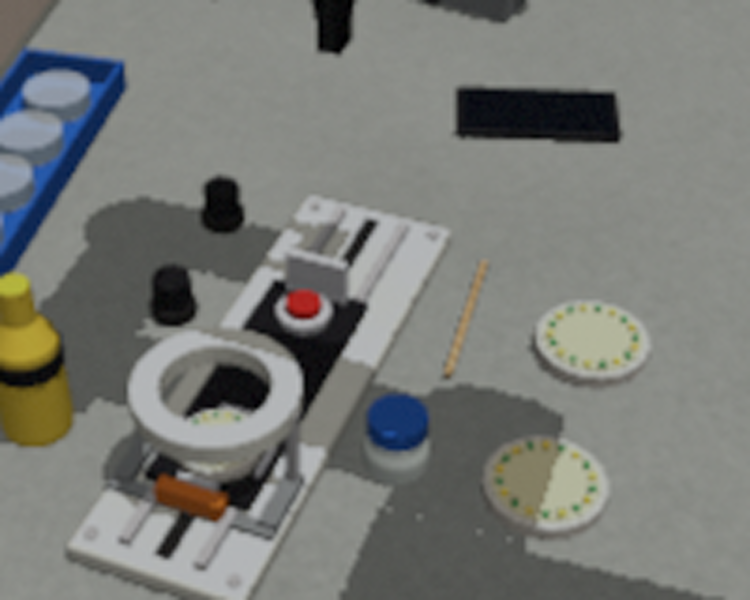

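The tool is clear and the button looks proud of its collar at (303,302), with the bystanders untouched. The arm hides the button from the top camera, so I move aside to check its height by triangulation.

Request:
{"api": "play_rows", "payload": {"commands": "0 -0.9 0 0 0 0;0 -0.9 0 0 0 0;0 -0.9 0 0 0 0;0 -0.9 0 0 0 0;0 -0.9 0 0 0 0;0 -0.9 0 0 0 0;0 -0.9 0 0 0 0;0 -0.5 0 0 0 0;0 0 0 0 0 0;0 0 0 0 0 0"}}

```text
time_s: 12.1
tcp_pos: [0.5749, -0.417, 0.2088]
ee_rot: [[-0.146, -0.989, -0.0], [-0.989, 0.146, 0.001], [-0.001, 0.001, -1.0]]
wrist_force: [-0.0, 0.0, 0.4]
gripper_width: 0.006
gripper_force: 0.0
```

```bash
python3 s.py s6
python3 - <<'E'
from station import r,cams
from h import *
p,d=cams.capture("side");S=cams.camera_info("side");T=cams.camera_info("top");t,D=cams.capture("top")
b,n=red(p,(290,170,350,205))
a,m=red(t,(335,180,390,215));print("top",a,m,plane(T,a,.048),"tri",two(T,a,S,b))
E
```

```text
btn [320.57894737 190.49122807] 57 [ 0.57542888 -0.1189042   0.041     ]
12.2 [ 0.5751 -0.4166  0.2093] [-0.2  0.7 -0. ]
top [349.13793103 197.5       ] 58 [ 0.57200447 -0.11643853  0.048     ] tri [ 0.57379743 -0.11680892  0.04264174]
```

View pics/s6t.png

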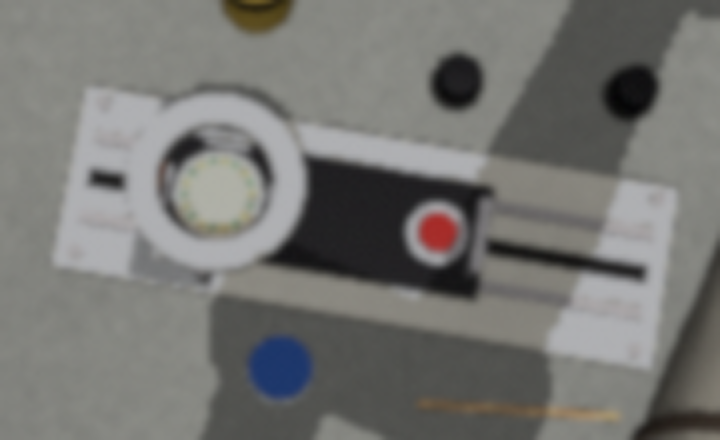

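The triangulated button height is 42.6 mm, the same as at the start when it was up, so the lock has sprung back. The travel is 92.6 mm, matching the predicted home, and the dish is centred in the ring at crop (218,190).

```bash
python3 -c "
from station import r
print(r.finish_job())"
```

```text
the job is handed in; nothing more can be done
None
```

The job is handed in: the carriage slid about 93 mm to the orange stop with the button held down, the button is back up, the dish sits under the ring light, and the arm is clear with nothing else touched.

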